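# Unlock the stockroom's secure drawer

### The arm

A 6-joint arm with a two-finger parallel gripper is mounted at the origin on the work surface. World frame = base frame: x ahead of the robot, y to its left, z up, the work surface at z = 0. Lengths are in m, angles in degrees, forces in N, time in s.
With the tool pointing down it reaches from about 0.3 to 0.75 m from the base axis. Payload 8.5 kg.
Tool frame: the origin (TCP) lies on the mounting face of the last link; the fingertips stand 173 mm ahead of it and the grasp point (between the pads) lies 155 mm ahead of it (env.tips_ahead is the distance from the TCP to the fingertips, in m); z points along the fingers, x is the direction in which the jaws open and shut, and the axes are right-handed (so a half turn about z gives the same grasp; the last joint's range is limited). The gripper opens to 85 mm and grips with 20 to 120 N. Pads are 22 mm wide; open, the fingers measure 114 mm over their backs; the gripper's body (76 mm by 85 mm) begins 54 mm behind the grasp point. The pads swing forward as they close: fully open they stand 13 mm farther back than shut.
Start: joints at [54.7, 21.807, 74.336, -0, 83.858, -12.336], TCP at [0.215, 0.506, 0.405] pointing down, gripper open.
Joint ranges: [-178.18, 178.18], [-50.72, 133.34], [12.68, 142.11], [-81.47, 261.47], [9.98, 163.14], [-165.26, 165.26]. Speed limits (degrees/s): [136.94, 136.94, 180, 180, 180, 180].

### API

Orientations are given as a 3x3 rotation matrix whose columns are the frame's x, y, z axes.
In Python, from rig import env gives the robot as it stands. The module is installed in compiled form; this text tells all that it offers.
- The arm moves only by the tool step_arm, never from a script. Its argument "increments" is a list of rows, each an object of numbers: "x", "y", "z": the shift along the tool's x, y, z in cm; "wx", "wy", "wz": the turn, a rotation vector about the tool's x, y, z in rad; "gripper": the finger opening in cm, from 0 to 8.54. A call has 1 to 20 rows; each row shifts and turns the commanded pose from where the row before left it, along the tool's axes as they then stand; what a row does not reach is not made up. A row lasts 1/10 s, in which the tool goes at most 50 mm and 8.59 degrees, less where a joint would pass 70% of its speed; a pose out of reach is approached as far as the arm can. A call with a gripper value outside its range is refused whole. The fingers move at their own pace and stop on an object; "newtons" is the grip in N (left out, the last holds). Time passes only in rows, so rows that do not move let the fingers close. It gives the time, the measured TCP pose, the force and the opening at its end, in the units of the state.
- env.observe(): the state, without advancing time (a new reading comes with each control period).
- env.get_image(name): name is "side" or "top"; returns a dict with "color" (420x560x3 uint8, blue, green, red), "camera_matrix" (3x3 intrinsics, pixels), "rvec" (rotation vector, rad) and "tvec" (3), from world to camera coordinates, as OpenCV has them. Camera axes: x right, y down, z forward; pixel columns grow to the right and rows downward; lengths in m; the calibration is good to about 2 mm. A picture is of the moment at which its call begins. There is no depth.
- env.close_job(): hands the job in, once; it reports no verdict.
The state is a dict: "time_s": time; "q": joint angles; "qvel": joint speeds; "joint_efforts": joint torques, N m; "position": TCP position; "tool_rot": TCP orientation; "ft_force": force on the tool from outside, world axes, zero at the start; "wrist_torque": the same for the moment, N m; "grip_width": finger opening in m.
Only numpy, scipy, OpenCV 4.12 (cv2) and the standard library are available. Lean on these libraries where they do the work, as an engineer would, in place of code of your own. Each camera call takes 0.05 s, during which the arm holds its last target. There are 200 camera calls.

### The job

Take the red key out of its rack, where only the edges of its grip can be reached, and hang it upright in the slot of the yellow stand. Let go of it there and take it again another way (the lock's well has room for fingers only at the grip's flat sides), push it fully home in the recessed lock on top of the grey drawer cabinet and turn it clockwise until the blue drawer springs ajar. Leave the key turned in the lock and let go, with the other key and the loose things on the bench left where they were.

Things in the scene. Friction and masses are not known exactly. Their poses are not given: they have to be found in the camera images.
- red_key: Key with a red grip, 72 mm long, 0.11-0.18 kg, starting upright, tip down, in either rack slot. Origin: centre of its tip's underside; z up the key, y along the grip's width, x through its thickness. Bit: flat steel bar 36 (y) by 10 (x), height 0-14, lowest 3 mm tapered to 31 by 6.5. Round neck, diameter 10, to height 32. Grip: see its point. Same when turned half round about z.
- red_key_bow (a point): Centre of the red key's grip, 52 mm above its tip, axes as the key's. The grip is a plate 64 mm wide (y), 14 mm thick (x), 40 mm high: 32 to 72 mm above the tip.
- blue_key: A key of the same shape with a blue grip, in the rack's other slot. It is to stay there.
- key_rack: Rack 100 (x) by 56 (y), 44 mm high, origin under its centre. Slots 13 (x) by 40 (y), 38 deep, at x = -21 and +21: keys hang in them, the grip's underside on the rack's top, tip 12 mm above the bench. Upright plates at x = -42, 0, 42 (4 thick, 46 long in y, 90 high) flank the grips' flat sides with 12 mm gaps: a key can be taken only by its grip's edges, 64 apart in y, and lifted straight out.
- stand_mouth (a point): Centre of the slot's mouth on the top face of the yellow key stand, a fixed block 70 (x) by 56 (y), 44 mm high; z up. Slot 13 (x) by 40 (y), 38 mm deep: a key hangs in it with its grip's underside on the top face, its tip 32 mm below this point, its y along the slot's y (either way round), its grip clear on all sides.
- cabinet: Fixed grey steel drawer cabinet, 220 (x) by 220 (y), 130 mm high, origin under its centre; its front, with the blue drawer, faces its -x. The round lock well, 78 mm across and 48 deep, is in its top, 20 mm behind the centre (+x). Inside the well open the fingers only to about 30 mm: there is room for them at the flat sides of a key's grip, none at its edges.
- lock_mouth (a point): Centre of the keyhole on the brass plate's top face, at the bottom of the well, axes as the cabinet's. A slot 13 (x) by 39 (y) through the 8 mm plate: the key enters with its y along this y, either way round. A sprung plunger just below the mouth gives way from 2.4 N, 6 N fully home; a tip on the brass stops hard. Home: tip 25 mm below this point, grip's top level with the cabinet's top.
- lock_plug (a joint): Turn of the lock, rad: 0 at the start, growing clockwise seen from above to a stop at 1.3. It can turn only with the key home (bit wholly below the plate, tip 22 mm or deeper); takes about 0.1 N m after up to 0.1 rad of play; stays where left. The hidden bolt frees the drawer at about 0.9. Once turned, the bit is caught under the plate: a released key rises up to 3 mm and stays in.
- drawer (a joint): How far the blue drawer stands out of the cabinet's front, m: 0 locked; when the bolt lets go a spring pushes it out by about 0.04.
- carton: Small brown carton 80 by 110 mm, 50 mm high; bystander.
- tape_roll: Yellow roll of tape, 96 mm across, 45 mm high; bystander.
- screwdriver: Screwdriver 200 mm long with an orange handle, lying flat; bystander.
- bracket: Steel angle bracket 90 by 35 mm, 50 mm high; bystander.
Things that resemble listed ones, but are neither listed nor needed, are in the scene too. Leave any brown or purple look-alike of the part that bears stand_mouth alone.

How it is judged:
By the outcome, as a careful person would: the job done as asked, in the order asked, and still so for the second after the job is handed in, with the robot touching nothing.
It also fails if it takes over 67 s, if anything falls off the work surface, if the arm or the gripper's body presses on something with over 40 N, if the wrist force passes 120 N, or if a joint passes its speed limit or range.

## Working session

There is one attempt and no reset: what is moved stays moved. The work goes in short steps, Python scripts to look and compute and a tool call to move; the robot and the scene stay as the last step left them, time stands still between calls to the robot, and variables do not carry over. Pictures are saved under pics/ and viewed, about 8 in all and at most 12, crops included, and the job is handed in when it is done.

Besides the shell and the picture viewer there is one more tool, called after "Call:" as name(argument=value, ...), one argument or row to a line, values as JSON. step_arm: Moves the arm, as the interface text tells. Its arguments: {"type":"object","properties":{"increments":{"type":"array"},"newtons":{"type":"number"}},"required":["increments"]}

```bash
mkdir -p pics; cat > h.py <<'E'
import numpy as np, cv2
from rig import env
def img(n):
    d=env.get_image(n); R=cv2.Rodrigues(np.array(d["rvec"],float))[0]
    return d["color"],np.array(d["camera_matrix"]),R,np.array(d["tvec"],float).ravel()
def ray(c,u,v):
    _,K,R,t=c; return -R.T@t, R.T@np.linalg.solve(K,[u,v,1.])
def onz(c,u,v,z):
    o,d=ray(c,u,v); return o+d*(z-o[2])/d[2]
def proj(c,p):
    _,K,R,t=c; q=K@(R@np.array(p,float)+t); return q[:2]/q[2]
E
python3 - <<'E'
from h import *
for n in("top","side"):
    c=img(n); cv2.imwrite(f"pics/{n}0.png",cv2.resize(c[0],(784,588))); print(n,-c[2].T@c[3],c[1][0,0],c[2][2])
s=env.observe(); print(s["tool_rot"],s["grip_width"],s["ft_force"])
E
```

```text
top [0.45671362 0.11913233 0.94011767] 430.6027431767642 [ 0.0652866  -0.01663023 -0.99772797]
side [0.44358492 0.816584   0.85258825] 442.24910613873715 [ 0.05305796 -0.66055805 -0.7488978 ]
[[ 3.90145861e-01  9.20752715e-01 -8.03102454e-04]
 [ 9.20752126e-01 -3.90146560e-01 -1.08778018e-03]
 [-1.31490422e-03 -3.15065356e-04 -9.99999086e-01]] 0.08576533364735184 [ 0.60073791  0.41552175 -0.14608201]
```

View pics/top0.png

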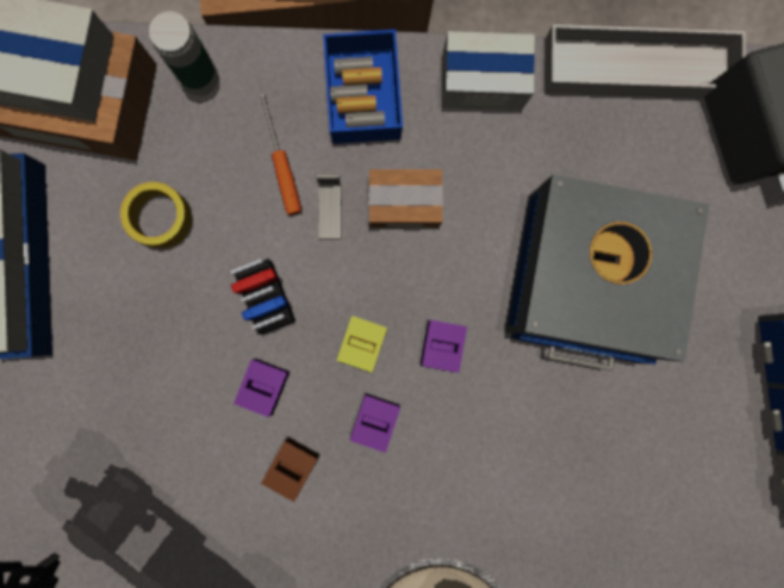

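View pics/side0.png

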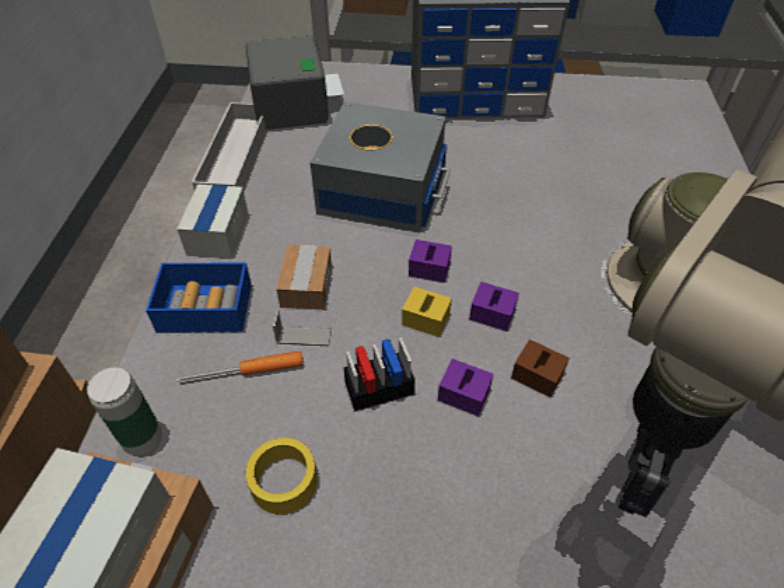

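Top view (784-px scale): the red key is in the rack at (253,280), and the blue key is at (264,307). The yellow stand is at (362,344), and the lock is at (620,252). Possible mix-ups:
- **Red key:** orange screwdriver handle (286,182) or blue key.
- **Yellow stand:** purple blocks (444,346), (375,422) and (262,387), brown block (290,468), or yellow tape roll (153,213).

I choose the red grip in the black rack and the yellow slotted block.

```bash
cat > m.py <<'E'
from h import *
def comp(m,near=None):
    cs=cv2.findContours(m.astype(np.uint8),cv2.RETR_EXTERNAL,cv2.CHAIN_APPROX_NONE)[0]
    return sorted(cs,key=cv2.contourArea)[::-1]
def rectw(c,cnt,z):
    P=np.array([onz(c,u,v,z)[:2] for u,v in cnt.reshape(-1,2)])
    return cv2.minAreaRect((P*1000).astype(np.float32))
def hsv(c): return cv2.split(cv2.cvtColor(c[0],cv2.COLOR_BGR2HSV))
E
python3 - <<'E'
from m import *
for n in("top","side"):
    c=img(n); H,S,V=hsv(c)
    for name,m,z in(("red",((H<6)|(H>173))&(S>150)&(V>70),.084),("blue",(H>100)&(H<120)&(S>150)&(V>90),.084),("yel",(H>22)&(H<34)&(S>120)&(V>90),.044)):
        for k in comp(m)[:3]:
            if cv2.contourArea(k)<60: continue
            print(n,name,np.round(k.reshape(-1,2).mean(0)),cv2.contourArea(k),np.round(np.concatenate([np.ravel(x) for x in rectw(c,k,z)]),1))
    if n=="top":
        # lock: brass
        m=(H>10)&(H<28)&(S>120)&(V>80)
        for k in comp(m)[:6]: print("brass",k.reshape(-1,2).mean(0),cv2.contourArea(k))
        m=(V<60); 
        a=cv2.resize(c[0][170:290,150:300],(600,480),interpolation=cv2.INTER_CUBIC);b=cv2.resize(c[0][120:270,360:510],(480,480),interpolation=cv2.INTER_CUBIC)
        cv2.imwrite("pics/a1.png",cv2.resize(np.hstack([a,b]),(800,356)))
E
```

```text
top red [181. 200.] 221.5 [532.8 286.4  17.1  62.4  23.7]
top blue [259.  57.] 3422.0 [830.1 139.3 146.8 104.7   5.6]
top blue [28. 34.] 681.0 [861.7 608.6 119.3  26.7  81.4]
top blue [350.  44.] 599.5 [863.9 -46.6  23.3 123.8   0. ]
top yel [109. 152.] 1560.5 [633.2 448.5  93.   93.7   1.8]
top yel [258. 245.] 816.0 [446.6 130.6  54.4  68.6  73. ]
brass [108.72440945 151.96850394] 1574.5
brass [443.         180.12295082] 1450.0
brass [46.67579909 86.23287671] 1162.5
brass [182.12352941   3.41764706] 511.0
brass [289.50847458 153.        ] 491.0
brass [85.87951807 38.85542169] 405.5
side red [260. 260.] 164.0 [532.4 290.4  19.2  63.   22.6]
side blue [141. 205.] 2038.5 [825.5 161.2 145.8 102.9   5.3]
side blue [ 47. 375.] 1602.0 [869.1 557.7 166.7  31.9  81.4]
side blue [150. 148.] 289.5 [861.  -35.1 126.8  26.8  89.9]
side yel [200. 335.] 1707.0 [630.9 449.2  93.8  92.7   5.1]
side yel [305. 217.] 487.5 [444.1 130.6  56.6  70.8  72.9]
```

View pics/a1.png

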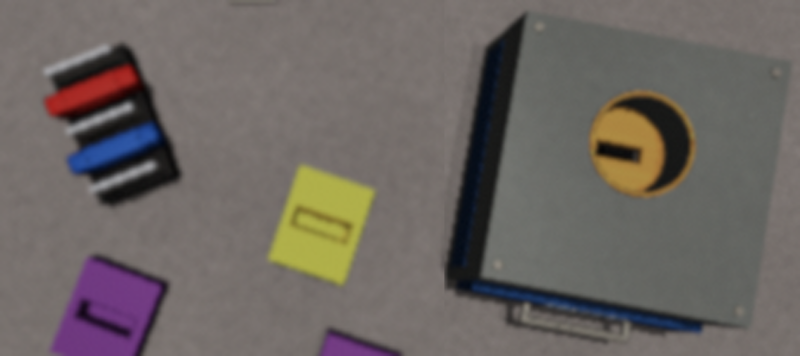

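The close crop confirms the choice: the red grip is between the rack plates and the yellow block has its slot. Next I measure the lock, slot and cabinet yaw, and work out the first move.

```bash
cat >> m.py <<'E'
def plan(p,th):
    """tool x at angle th (deg, mod 180); prints wz, then shift in cm along tool axes after the turn"""
    s=env.observe(); R=np.array(s["tool_rot"]); P=np.array(s["position"])
    cur=np.degrees(np.arctan2(R[1,0],R[0,0])); d=(th-cur)
    a=np.radians(th); Rt=np.array([[np.cos(a),np.sin(a),0],[np.sin(a),-np.cos(a),0],[0,0,-1.]])
    print("t %.1f cur th %.2f tilt %s dth %.2f wz %.4f rad shift cm %s | pos %s q %s F %s T %s w %.4f"%(s["time_s"],cur,np.round(R[2,:2],4),d,-np.radians(d),np.round(Rt.T@(np.array(p)-P)*100,2),np.round(P,4),np.round(s["q"],1),np.round(s["ft_force"],1),np.round(s["wrist_torque"],2),s["grip_width"]))
E
python3 - <<'E'
from m import *
c=img("top"); H,S,V=hsv(c)
# cabinet top face
m=np.zeros(H.shape,np.uint8); m[120:265,360:515]=1
g=(m>0)&(V>70)&(S<60)&(H>30)&(H<110)
k=comp(cv2.morphologyEx(g.astype(np.uint8),cv2.MORPH_OPEN,np.ones((5,5))))[0]
print("cab top",cv2.contourArea(k),rectw(c,k,.13))
b=(m>0)&(H>10)&(H<28)&(S>120)&(V>60)
k=comp(b)[0]; hull=cv2.convexHull(k)
r=rectw(c,hull,.082);print("plate visible",r)
M=np.zeros(H.shape,np.uint8); cv2.drawContours(M,[hull],-1,1,-1)
dk=(M>0)&(V<60)
for k in comp(dk)[:3]: print("dark",k.reshape(-1,2).mean(0),cv2.contourArea(k),rectw(c,k,.082),rectw(c,k,.13))
# well rim: everything non-grey inside
w=(m>0)&~g; w=cv2.morphologyEx(w.astype(np.uint8),cv2.MORPH_OPEN,np.ones((3,3)))
for k in comp(w)[:4]:
    P=np.array([onz(c,u,v,.13)[:2] for u,v in k.reshape(-1,2)],np.float32)
    print("rim",k.reshape(-1,2).mean(0),cv2.contourArea(k),cv2.minEnclosingCircle(P))
# stand slot
k=[k for k in comp((H>22)&(H<34)&(S>120)&(V>90)) if abs(k.mean()-251)<9][0]
M[:]=0; cv2.drawContours(M,[k],-1,1,-1); M=cv2.erode(M,np.ones((7,7)))
vals=V[M>0]; print("V",np.percentile(vals,[1,10,50,90]))
for k in comp((M>0)&(V<np.percentile(vals,50)-25))[:3]: print("slot",k.reshape(-1,2).mean(0),cv2.contourArea(k),rectw(c,k,.044))
print(env.tips_ahead)
plan([.5327,.288,.26],113.7)
E
```

```text
cab top 11877.5 ((560.4332275390625, -214.8600311279297), (217.6199188232422, 217.5694580078125), 80.76212310791016)
plate visible ((588.0447998046875, -240.75961303710938), (87.57559204101562, 87.85515594482422), 1.6270129680633545)
dark [450.64761905 176.95238095] 359.5 ((594.955078125, -255.16151428222656), (79.80712127685547, 46.67506408691406), 22.091615676879883) ((587.2223510742188, -234.22482299804688), (75.34304809570312, 44.0642204284668), 22.091615676879883)
dark [432.52777778 183.52777778] 55.0 ((580.8297119140625, -219.10704040527344), (32.96339416503906, 9.219698905944824), 80.31169128417969) ((573.8870849609375, -200.18716430664062), (31.11954116821289, 8.704029083251953), 80.31160736083984)
rim [437. 192.] 22176.0 ((0.5601574182510376, -0.21039094030857086), 0.20500662922859192)
V [129.78 148.   175.   176.  ]
slot [259.17073171 243.07317073] 18.5 ((450.78656005859375, 128.97386169433594), (38.0943717956543, 6.542387008666992), 72.13758087158203)
slot [254.26086957 247.        ] 1.5 ((442.9848937988281, 138.36570739746094), (25.058395385742188, 2.9368162155151367), 67.63323211669922)
slot [266. 251.] 0.0 ((435.5780029296875, 113.75069427490234), (0.0, 0.0), 0.0)
0.1734
t 0.2 cur th 67.03 tilt [-0.0006 -0.0001] dth 46.67 wz -0.8145 rad shift cm [-32.78  20.35  14.45] | pos [0.2146 0.5064 0.4045] q [ 54.7  21.8  74.4  -0.   83.9 -12.3] F [ 0.   0.6 -0.1] T [-0.04 -0.01 -0.02] w 0.0854
```

Call:
step_arm(
  increments=[
    {"wz": -0.136, "z": 1.5, "gripper": 8.5},
    {"wz": -0.136, "z": 1.5},
    {"wz": -0.136, "z": 1.5},
    {"wz": -0.136, "z": 1.5},
    {"wz": -0.136, "z": 1.5},
    {"wz": -0.1345, "z": 1.5},
    {"x": -3.28, "y": 2.03},
    {"x": -3.28, "y": 2.03},
    {"x": -3.28, "y": 2.03},
    {"x": -3.28, "y": 2.03},
    {"x": -3.28, "y": 2.03},
    {"x": -3.28, "y": 2.03},
    {"x": -3.28, "y": 2.03},
    {"x": -3.28, "y": 2.03},
    {"x": -3.28, "y": 2.03},
    {"x": -3.26, "y": 2.08},
    {},
  ],
)

```text
invalid input at $.increments[0]: expected keys x, y, z, wx, wy, wz, gripper
```

```bash
python3 - <<'E'
from m import *
plan([.5327,.288,.26],113.7)
c=img("side"); cv2.imwrite("pics/s1.png",cv2.resize(c[0][150:330,180:380],(800,720))[:600])
E
```

```text
t 0.2 cur th 67.03 tilt [-0.0006 -0.0001] dth 46.67 wz -0.8145 rad shift cm [-32.78  20.35  14.45] | pos [0.2146 0.5064 0.4045] q [ 54.7  21.8  74.4  -0.   83.9 -12.3] F [ 0.   0.6 -0.1] T [-0.04 -0.01 -0.02] w 0.0854
```

View pics/s1.png

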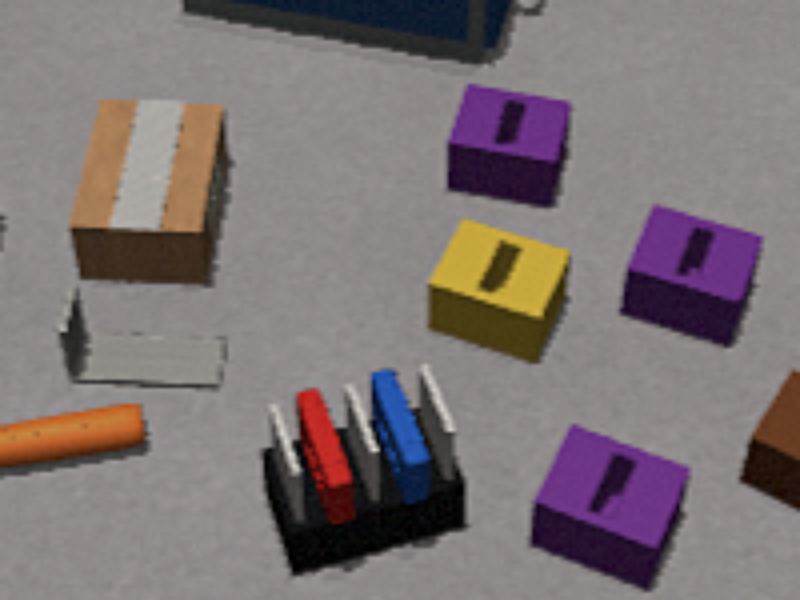

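The call was refused because every row needs all its keys. The side crop shows the red key upright at (327,455), with free space at both edges.

Call:
step_arm(
  increments=[
    {"x": 0, "y": 0, "z": 1.5, "wx": 0, "wy": 0, "wz": -0.136, "gripper": 8.5},
    {"x": 0, "y": 0, "z": 1.5, "wx": 0, "wy": 0, "wz": -0.136, "gripper": 8.5},
    {"x": 0, "y": 0, "z": 1.5, "wx": 0, "wy": 0, "wz": -0.136, "gripper": 8.5},
    {"x": 0, "y": 0, "z": 1.5, "wx": 0, "wy": 0, "wz": -0.136, "gripper": 8.5},
    {"x": 0, "y": 0, "z": 1.5, "wx": 0, "wy": 0, "wz": -0.136, "gripper": 8.5},
    {"x": 0, "y": 0, "z": 1.5, "wx": 0, "wy": 0, "wz": -0.1345, "gripper": 8.5},
    {"x": -3.28, "y": 2.03, "z": 0, "wx": 0, "wy": 0, "wz": 0, "gripper": 8.5},
    {"x": -3.28, "y": 2.03, "z": 0, "wx": 0, "wy": 0, "wz": 0, "gripper": 8.5},
    {"x": -3.28, "y": 2.03, "z": 0, "wx": 0, "wy": 0, "wz": 0, "gripper": 8.5},
    {"x": -3.28, "y": 2.03, "z": 0, "wx": 0, "wy": 0, "wz": 0, "gripper": 8.5},
    {"x": -3.28, "y": 2.03, "z": 0, "wx": 0, "wy": 0, "wz": 0, "gripper": 8.5},
    {"x": -3.28, "y": 2.03, "z": 0, "wx": 0, "wy": 0, "wz": 0, "gripper": 8.5},
    {"x": -3.28, "y": 2.03, "z": 0, "wx": 0, "wy": 0, "wz": 0, "gripper": 8.5},
    {"x": -3.28, "y": 2.03, "z": 0, "wx": 0, "wy": 0, "wz": 0, "gripper": 8.5},
    {"x": -3.28, "y": 2.03, "z": 0, "wx": 0, "wy": 0, "wz": 0, "gripper": 8.5},
    {"x": -3.26, "y": 2.08, "z": 0, "wx": 0, "wy": 0, "wz": 0, "gripper": 8.5},
    {"x": 0, "y": 0, "z": 0, "wx": 0, "wy": 0, "wz": 0, "gripper": 8.5},
  ],
)

```text
time_s: 2.0
position: [0.5358, 0.2853, 0.3143]
tool_rot: [[-0.398, 0.917, 0.001], [0.917, 0.398, -0.0], [-0.001, 0.001, -1.0]]
ft_force: [0.1, -0.8, 0.5]
grip_width: 0.0852
```

```bash
python3 - <<'E'
from m import *
plan([.5327,.288,.219],113.7)
c=img("side"); H,S,V=hsv(c)
ks=[k for k in comp(((H<6)|(H>173))&(S>150)&(V>70)) if cv2.contourArea(k)>60]
for k in ks: print(k.reshape(-1,2).mean(0),rectw(c,k,.084))
E
```

```text
t 2.0 cur th 113.45 tilt [-0.0009  0.0009] dth 0.25 wz -0.0043 rad shift cm [ 0.37 -0.18  9.53] | pos [0.5358 0.2853 0.3143] q [ 16.9  31.7  73.   -0.   75.2 -96.6] F [ 0.1 -0.8  0.5] T [-0.02  0.05  0.06] w 0.0852
[260.96153846 264.42307692] ((527.90380859375, 300.12884521484375), (17.3594970703125, 83.03102111816406), 22.51506805419922)
```

Call:
step_arm(
  increments=[
    {"x": 0.37, "y": -0.18, "z": 3, "wx": 0, "wy": 0, "wz": 0, "gripper": 8.5},
    {"x": 0, "y": 0, "z": 2.5, "wx": 0, "wy": 0, "wz": 0, "gripper": 8.5},
    {"x": 0, "y": 0, "z": 2, "wx": 0, "wy": 0, "wz": 0, "gripper": 8.5},
    {"x": 0, "y": 0, "z": 1.2, "wx": 0, "wy": 0, "wz": 0, "gripper": 8.5},
    {"x": 0, "y": 0, "z": 0.8, "wx": 0, "wy": 0, "wz": 0, "gripper": 8.5},
    {"x": 0, "y": 0, "z": 0, "wx": 0, "wy": 0, "wz": 0, "gripper": 8.5},
  ],
)

```text
time_s: 2.65
position: [0.5292, 0.291, 0.2193]
tool_rot: [[-0.402, 0.915, -0.001], [0.915, 0.402, -0.0], [0.0, -0.001, -1.0]]
ft_force: [-0.1, 0.6, -0.3]
grip_width: 0.0851
```

```bash
python3 - <<'E'
from m import *
plan([.5327,.288,.219],113.7)
c=img("side"); a=c[0][200:320,200:350]; d=img("top"); b=d[0][130:250,110:260]
cv2.imwrite("pics/s2.png",cv2.resize(np.hstack([a,b]),(800,320),interpolation=cv2.INTER_CUBIC))
E
```

```text
t 2.6 cur th 113.73 tilt [ 0.0002 -0.0011] dth -0.03 wz 0.0005 rad shift cm [-0.42  0.2   0.03] | pos [0.5292 0.291  0.2193] q [ 17.6  37.6  79.6   0.   62.8 -96.1] F [-0.1  0.6 -0.3] T [ 0.   -0.02 -0.03] w 0.0851
```

View pics/s2.png

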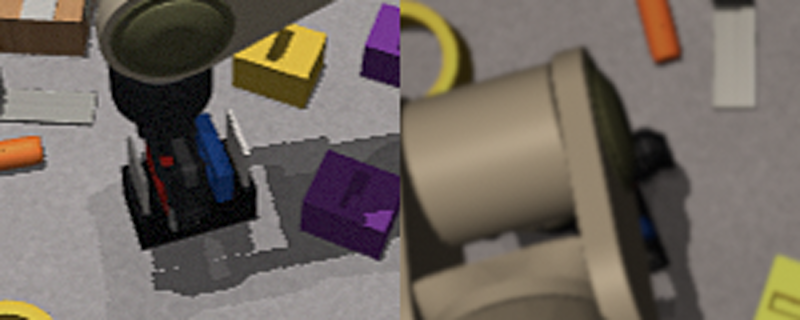

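The picture shows the fingers straddling the red key, with no contact force. The last correction overshot by 4 mm because the arm was still settling, so I undo it and then close.

Call:
step_arm(
  increments=[
    {"x": -0.42, "y": 0.2, "z": 0, "wx": 0, "wy": 0, "wz": 0, "gripper": 8.5},
    {"x": 0, "y": 0, "z": 0, "wx": 0, "wy": 0, "wz": 0, "gripper": 8.5},
    {"x": 0, "y": 0, "z": 0, "wx": 0, "wy": 0, "wz": 0, "gripper": 8.5},
    {"x": 0, "y": 0, "z": 0, "wx": 0, "wy": 0, "wz": 0, "gripper": 7.2},
    {"x": 0, "y": 0, "z": 0, "wx": 0, "wy": 0, "wz": 0, "gripper": 6.8},
    {"x": 0, "y": 0, "z": 0, "wx": 0, "wy": 0, "wz": 0, "gripper": 6.6},
    {"x": 0, "y": 0, "z": 0, "wx": 0, "wy": 0, "wz": 0, "gripper": 6.6},
  ],
  newtons=40,
)

```text
time_s: 3.45
position: [0.533, 0.2877, 0.2197]
tool_rot: [[-0.402, 0.916, -0.0], [0.916, 0.402, 0.0], [0.0, -0.0, -1.0]]
ft_force: [-0.1, -0.3, 0.7]
grip_width: 0.0664
```

Call:
step_arm(
  increments=[
    {"x": 0, "y": 0, "z": 0, "wx": 0, "wy": 0, "wz": 0, "gripper": 5},
    {"x": 0, "y": 0, "z": 0, "wx": 0, "wy": 0, "wz": 0, "gripper": 5},
    {"x": 0, "y": 0, "z": 0, "wx": 0, "wy": 0, "wz": 0, "gripper": 5},
    {"x": 0, "y": 0, "z": 0, "wx": 0, "wy": 0, "wz": 0, "gripper": 5},
  ],
  newtons=40,
)

```text
time_s: 3.85
position: [0.5331, 0.2877, 0.2199]
tool_rot: [[-0.402, 0.916, 0.0], [0.916, 0.402, 0.0], [0.0, 0.0, -1.0]]
ft_force: [-1.2, -0.2, 2.5]
grip_width: 0.0634
```

```bash
python3 - <<'E'
from m import *
plan([.5327,.288,.319],113.7)
E
```

```text
t 3.9 cur th 113.71 tilt [0.     0.0004] dth -0.01 wz 0.0001 rad shift cm [ 0.04 -0.03 -9.91] | pos [0.5331 0.2877 0.2199] q [ 17.2  37.7  79.3   0.   63.  -96.5] F [-1.2 -0.2  2.5] T [0.07 0.06 0.03] w 0.0634
```

Call:
step_arm(
  increments=[
    {"x": 0, "y": 0, "z": -0.5, "wx": 0, "wy": 0, "wz": 0, "gripper": 5},
    {"x": 0, "y": 0, "z": -1, "wx": 0, "wy": 0, "wz": 0, "gripper": 5},
    {"x": 0, "y": 0, "z": -1.5, "wx": 0, "wy": 0, "wz": 0, "gripper": 5},
    {"x": 0, "y": 0, "z": -2, "wx": 0, "wy": 0, "wz": 0, "gripper": 5},
    {"x": 0, "y": 0, "z": -2, "wx": 0, "wy": 0, "wz": 0, "gripper": 5},
    {"x": 0, "y": 0, "z": -2, "wx": 0, "wy": 0, "wz": 0, "gripper": 5},
    {"x": 0, "y": 0, "z": -1, "wx": 0, "wy": 0, "wz": 0, "gripper": 5},
    {"x": 0, "y": 0, "z": 0, "wx": 0, "wy": 0, "wz": 0, "gripper": 5},
    {"x": 0, "y": 0, "z": 0, "wx": 0, "wy": 0, "wz": 0, "gripper": 5},
  ],
  newtons=40,
)

```text
time_s: 4.75
position: [0.5329, 0.2876, 0.319]
tool_rot: [[-0.402, 0.916, -0.001], [0.916, 0.402, -0.0], [0.0, -0.001, -1.0]]
ft_force: [-0.5, 0.4, -2.0]
grip_width: 0.0636
```

```bash
python3 - <<'E'
from m import *
plan([.4455,.1306,.30],73)
E
```

```text
t 4.8 cur th 113.70 tilt [ 0.0001 -0.0012] dth -40.70 wz 0.7104 rad shift cm [-17.57  -3.77   1.9 ] | pos [0.5329 0.2876 0.319 ] q [ 17.2  31.3  72.8  -0.   75.9 -96.5] F [-0.5  0.4 -2. ] T [ 0.02  0.01 -0.  ] w 0.0636
```

Call:
step_arm(
  increments=[
    {"x": 0, "y": 0, "z": 0, "wx": 0, "wy": 0, "wz": 0.1184, "gripper": 5},
    {"x": 0, "y": 0, "z": 0, "wx": 0, "wy": 0, "wz": 0.1184, "gripper": 5},
    {"x": 0, "y": 0, "z": 0, "wx": 0, "wy": 0, "wz": 0.1184, "gripper": 5},
    {"x": 0, "y": 0, "z": 0, "wx": 0, "wy": 0, "wz": 0.1184, "gripper": 5},
    {"x": 0, "y": 0, "z": 0, "wx": 0, "wy": 0, "wz": 0.1184, "gripper": 5},
    {"x": 0, "y": 0, "z": 0, "wx": 0, "wy": 0, "wz": 0.1184, "gripper": 5},
    {"x": -2.93, "y": -0.63, "z": 0.3, "wx": 0, "wy": 0, "wz": 0, "gripper": 5},
    {"x": -2.93, "y": -0.63, "z": 0.3, "wx": 0, "wy": 0, "wz": 0, "gripper": 5},
    {"x": -2.93, "y": -0.63, "z": 0.3, "wx": 0, "wy": 0, "wz": 0, "gripper": 5},
    {"x": -2.93, "y": -0.63, "z": 0.3, "wx": 0, "wy": 0, "wz": 0, "gripper": 5},
    {"x": -2.93, "y": -0.63, "z": 0.3, "wx": 0, "wy": 0, "wz": 0, "gripper": 5},
    {"x": -2.92, "y": -0.62, "z": 0.4, "wx": 0, "wy": 0, "wz": 0, "gripper": 5},
    {"x": 0, "y": 0, "z": 0, "wx": 0, "wy": 0, "wz": 0, "gripper": 5},
    {"x": 0, "y": 0, "z": 0, "wx": 0, "wy": 0, "wz": 0, "gripper": 5},
    {"x": 0, "y": 0, "z": 0, "wx": 0, "wy": 0, "wz": 0, "gripper": 5},
  ],
)

```text
time_s: 6.25
position: [0.446, 0.1311, 0.3005]
tool_rot: [[0.292, 0.956, -0.0], [0.956, -0.292, 0.0], [0.0, -0.0, -1.0]]
ft_force: [0.3, 0.5, -1.8]
grip_width: 0.0634
```

```bash
python3 - <<'E'
from m import *
plan([.4455,.1306,.26],73)
c=img("side"); a=c[0][120:270,220:420]
cv2.imwrite("pics/s3.png",cv2.resize(a,(800,600),interpolation=cv2.INTER_CUBIC))
E
```

```text
t 6.2 cur th 73.02 tilt [ 0.0001 -0.0001] dth -0.02 wz 0.0004 rad shift cm [-0.06 -0.03  4.05] | pos [0.446  0.1311 0.3005] q [  1.7  20.   96.9   0.   63.2 -71.3] F [ 0.3  0.5 -1.8] T [0.03 0.08 0.01] w 0.0634
```

View pics/s3.png

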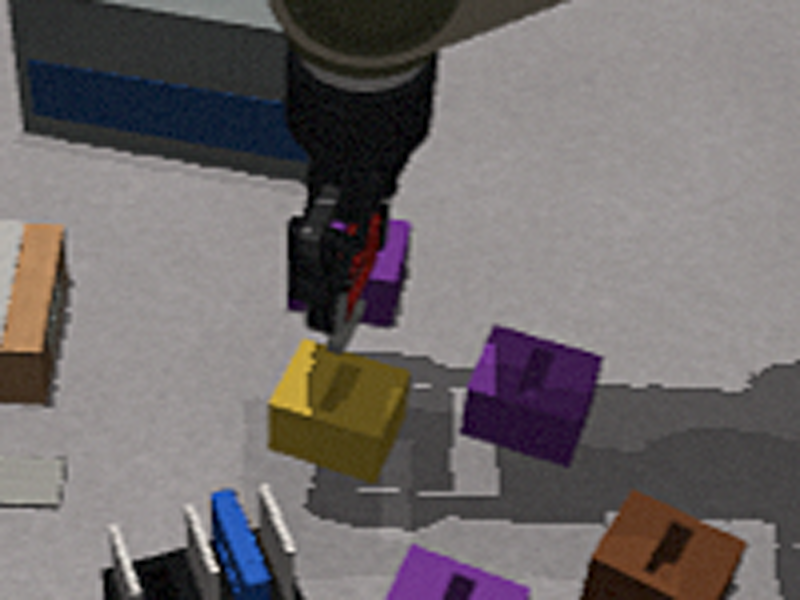

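The key is held upright above the yellow block, with its bit near (345,318) and the slot near (341,388) in this crop. I compute the fine offsets.

```bash
python3 - <<'E'
from m import *
c=img("side"); d=img("top")
print("slot side",onz(c,305.4,216.5,.044),"slot top",onz(d,258.5,245.8,.044))
s=env.observe(); P=np.array(s["position"]); tip=P.copy(); tip[2]=P[2]-.2079
a=np.radians(73); kx=np.array([np.sin(a),-np.cos(a),0]); ky=np.array([np.cos(a),np.sin(a),0]); kz=np.array([0,0,1.])
f=lambda x,y,z:np.round((proj(c,tip+kx*x+ky*y+kz*z)-[220,120])*4)
for n,(x,y,z) in {"tip+y +x":(.00325,.0155,0),"tip+y -x":(-.00325,.0155,0),"bit14 +y+x":(.005,.018,.014),"bit14 +y-x":(-.005,.018,.014),"grip bot +y+x":(.007,.032,.032),"grip top+y-x":(-.007,.032,.072),"gripbot +y -x":(-.007,.032,.032),"grip top -y -x":(-.007,-.032,.072),"tip -y -x":(-.00325,-.0155,0),"tcp dn tips":(0,.035,.0345)}.items(): print(n,f(x,y,z))
a=c[0][150:225,275:340]; cv2.imwrite("pics/s4.png",cv2.convertScaleAbs(cv2.resize(a,None,fx=8,fy=8,interpolation=cv2.INTER_NEAREST),alpha=1.8))
print("offset crop: full=(275,150)+px/8; tip px8",(proj(c,tip)-[275,150])*8, (proj(c,tip+kx*.005)-proj(c,tip-kx*.005))*8)
E
```

```text
slot side [0.44252371 0.13045483 0.044     ] slot top [0.44591192 0.12959798 0.044     ]
tip+y +x [325. 349.]
tip+y -x [336. 352.]
bit14 +y+x [321. 335.]
bit14 +y-x [338. 340.]
grip bot +y+x [310. 330.]
grip top+y-x [337. 287.]
gripbot +y -x [334. 337.]
grip top -y -x [377. 210.]
tip -y -x [354. 315.]
tcp dn tips [321. 334.]
offset crop: full=(275,150)+px/8; tip px8 [239.02242648 424.44820747] [-32.54215766  -9.75574774]
```

View pics/s4.png

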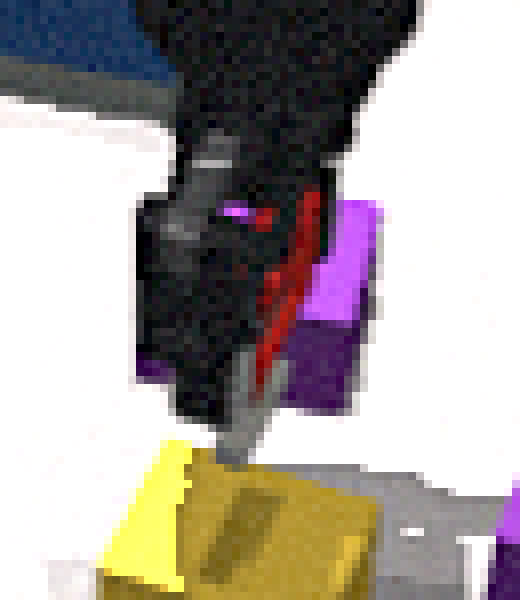

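Call:
step_arm(
  increments=[
    {"x": -0.1, "y": 0, "z": 1.5, "wx": 0, "wy": 0, "wz": 0, "gripper": 5},
    {"x": 0, "y": 0, "z": 1.5, "wx": 0, "wy": 0, "wz": 0, "gripper": 5},
    {"x": 0, "y": 0, "z": 1, "wx": 0, "wy": 0, "wz": 0, "gripper": 5},
    {"x": 0, "y": 0, "z": 0.5, "wx": 0, "wy": 0, "wz": 0, "gripper": 5},
    {"x": 0, "y": 0, "z": 0, "wx": 0, "wy": 0, "wz": 0, "gripper": 5},
    {"x": 0, "y": 0, "z": 0, "wx": 0, "wy": 0, "wz": 0, "gripper": 5},
    {"x": 0, "y": 0, "z": 0.2, "wx": 0, "wy": 0, "wz": 0, "gripper": 5},
    {"x": 0, "y": 0, "z": 0.2, "wx": 0, "wy": 0, "wz": 0, "gripper": 5},
    {"x": 0, "y": 0, "z": 0.1, "wx": 0, "wy": 0, "wz": 0, "gripper": 5},
    {"x": 0, "y": 0, "z": 0, "wx": 0, "wy": 0, "wz": 0, "gripper": 5},
  ],
)

```text
time_s: 7.4
position: [0.4453, 0.1297, 0.2507]
tool_rot: [[0.292, 0.956, -0.0], [0.956, -0.292, -0.0], [-0.0, -0.0, -1.0]]
ft_force: [-0.1, -0.1, -0.6]
grip_width: 0.0631
```

```bash
python3 - <<'E'
from m import *
plan([.4455,.1306,.22],73)
c=img("side");a=c[0][160:235,275:340]; cv2.imwrite("pics/s5.png",cv2.convertScaleAbs(cv2.resize(a,None,fx=8,fy=8,interpolation=cv2.INTER_NEAREST),alpha=1.8))
E
```

```text
t 7.4 cur th 73.00 tilt [-0.0001 -0.0001] dth 0.00 wz -0.0001 rad shift cm [ 0.09 -0.01  3.07] | pos [0.4453 0.1297 0.2507] q [  1.6  24.2 100.7  -0.   55.1 -71.4] F [-0.1 -0.1 -0.6] T [ 0.03 -0.02  0.02] w 0.0631
```

View pics/s5.png

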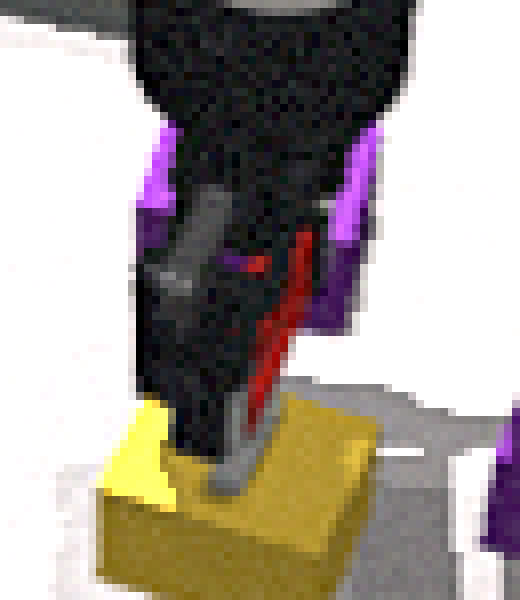

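Call:
step_arm(
  increments=[
    {"x": 0, "y": 0, "z": 0.2, "wx": 0, "wy": 0, "wz": 0, "gripper": 5},
    {"x": 0, "y": 0, "z": 0.15, "wx": 0, "wy": 0, "wz": 0, "gripper": 5},
    {"x": 0, "y": 0, "z": 0, "wx": 0, "wy": 0, "wz": 0, "gripper": 5},
  ],
)

```text
time_s: 7.75
position: [0.4453, 0.1297, 0.247]
tool_rot: [[0.292, 0.956, -0.0], [0.956, -0.292, -0.0], [-0.0, -0.0, -1.0]]
ft_force: [0.5, 0.3, -1.4]
grip_width: 0.0632
```

Call:
step_arm(
  increments=[
    {"x": 0, "y": 0, "z": 0.2, "wx": 0, "wy": 0, "wz": 0, "gripper": 5},
    {"x": 0, "y": 0, "z": 0.2, "wx": 0, "wy": 0, "wz": 0, "gripper": 5},
    {"x": 0, "y": 0, "z": 0.2, "wx": 0, "wy": 0, "wz": 0, "gripper": 5},
    {"x": 0, "y": 0, "z": 0, "wx": 0, "wy": 0, "wz": 0, "gripper": 5},
  ],
)

```text
time_s: 8.15
position: [0.4453, 0.1297, 0.2409]
tool_rot: [[0.292, 0.956, -0.001], [0.956, -0.292, -0.0], [-0.0, -0.001, -1.0]]
ft_force: [0.1, -0.1, -2.0]
grip_width: 0.0631
```

The bit is in the slot with no resistance, so I lower it close to seated.

Call:
step_arm(
  increments=[
    {"x": 0, "y": 0, "z": 0.4, "wx": 0, "wy": 0, "wz": 0, "gripper": 5},
    {"x": 0, "y": 0, "z": 0.4, "wx": 0, "wy": 0, "wz": 0, "gripper": 5},
    {"x": 0, "y": 0, "z": 0.4, "wx": 0, "wy": 0, "wz": 0, "gripper": 5},
    {"x": 0, "y": 0, "z": 0.4, "wx": 0, "wy": 0, "wz": 0, "gripper": 5},
    {"x": 0, "y": 0, "z": 0.2, "wx": 0, "wy": 0, "wz": 0, "gripper": 5},
    {"x": 0, "y": 0, "z": 0.15, "wx": 0, "wy": 0, "wz": 0, "gripper": 5},
    {"x": 0, "y": 0, "z": 0, "wx": 0, "wy": 0, "wz": 0, "gripper": 5},
    {"x": 0, "y": 0, "z": 0, "wx": 0, "wy": 0, "wz": 0, "gripper": 5},
  ],
)

```text
time_s: 8.95
position: [0.4454, 0.1297, 0.2218]
tool_rot: [[0.292, 0.956, 0.0], [0.956, -0.292, -0.0], [0.0, 0.0, -1.0]]
ft_force: [-0.9, 0.0, -1.0]
grip_width: 0.0631
```

Call:
step_arm(
  increments=[
    {"x": 0, "y": 0, "z": 0.15, "wx": 0, "wy": 0, "wz": 0, "gripper": 5},
    {"x": 0, "y": 0, "z": 0, "wx": 0, "wy": 0, "wz": 0, "gripper": 5},
    {"x": 0, "y": 0, "z": 0, "wx": 0, "wy": 0, "wz": 0, "gripper": 6.8},
    {"x": 0, "y": 0, "z": 0, "wx": 0, "wy": 0, "wz": 0, "gripper": 8.4},
    {"x": 0, "y": 0, "z": 0, "wx": 0, "wy": 0, "wz": 0, "gripper": 8.4},
    {"x": 0, "y": 0, "z": 0, "wx": 0, "wy": 0, "wz": 0, "gripper": 8.4},
  ],
)

```text
time_s: 9.55
position: [0.4454, 0.1297, 0.2203]
tool_rot: [[0.292, 0.956, 0.0], [0.956, -0.292, -0.0], [0.0, 0.0, -1.0]]
ft_force: [0.0, -0.4, -0.9]
grip_width: 0.0837
```

Call:
step_arm(
  increments=[
    {"x": 0, "y": 0, "z": -1, "wx": 0, "wy": 0, "wz": 0, "gripper": 8.4},
    {"x": 0, "y": 0, "z": -2, "wx": 0, "wy": 0, "wz": 0, "gripper": 8.4},
    {"x": 0, "y": 0, "z": -3, "wx": 0, "wy": 0, "wz": 0, "gripper": 8.4},
    {"x": 0, "y": 0, "z": -2, "wx": 0, "wy": 0, "wz": 0, "gripper": 8.4},
    {"x": 0, "y": 0, "z": 0, "wx": 0, "wy": 0, "wz": 0.1428, "gripper": 8.4},
    {"x": 0, "y": 0, "z": 0, "wx": 0, "wy": 0, "wz": 0.1428, "gripper": 8.4},
    {"x": 0, "y": 0, "z": 0, "wx": 0, "wy": 0, "wz": 0.1428, "gripper": 8.4},
    {"x": 0, "y": 0, "z": 0, "wx": 0, "wy": 0, "wz": 0.1428, "gripper": 8.4},
    {"x": 0, "y": 0, "z": 0, "wx": 0, "wy": 0, "wz": 0.1428, "gripper": 8.4},
    {"x": 0, "y": 0, "z": 0, "wx": 0, "wy": 0, "wz": 0.1428, "gripper": 8.4},
    {"x": 0, "y": 0, "z": 0, "wx": 0, "wy": 0, "wz": 0.1428, "gripper": 8.4},
    {"x": 0, "y": 0, "z": 0, "wx": 0, "wy": 0, "wz": 0.1428, "gripper": 8.4},
    {"x": 0, "y": 0, "z": 0, "wx": 0, "wy": 0, "wz": 0.1428, "gripper": 8.4},
    {"x": 0, "y": 0, "z": 0, "wx": 0, "wy": 0, "wz": 0.1428, "gripper": 8.4},
    {"x": 0, "y": 0, "z": 0, "wx": 0, "wy": 0, "wz": 0.1428, "gripper": 8.4},
    {"x": 0, "y": 0, "z": 0, "wx": 0, "wy": 0, "wz": 0, "gripper": 8.4},
    {"x": 0, "y": 0, "z": 0, "wx": 0, "wy": 0, "wz": 0, "gripper": 8.4},
  ],
)

```text
time_s: 11.25
position: [0.4453, 0.1297, 0.3007]
tool_rot: [[0.957, -0.289, 0.0], [-0.289, -0.957, 0.0], [0.0, -0.0, -1.0]]
ft_force: [-0.8, 0.1, -0.7]
grip_width: 0.0838
```

```bash
python3 - <<'E'
from m import *
plan([.4455,.1306,.22],-17)
c=img("side");a=c[0][140:240,265:365]; b=cv2.convertScaleAbs(cv2.resize(a,(600,600),interpolation=cv2.INTER_NEAREST),alpha=1.6); cv2.imwrite("pics/s6.png",b)
H,S,V=hsv(c)
for k in comp(((H<6)|(H>173))&(S>150)&(V>40))[:3]: print(k.reshape(-1,2).mean(0),cv2.contourArea(k),rectw(c,k,.084))
E
```

```text
t 11.2 cur th -16.78 tilt [ 0.0005 -0.0001] dth -0.22 wz 0.0039 rad shift cm [-0.   -0.09  8.07] | pos [0.4453 0.1297 0.3007] q [ 1.6 19.8 97.  -0.  63.1 18.3] F [-0.8  0.1 -0.7] T [-0.01 -0.04  0.01] w 0.0838
[305.37096774 210.98387097] 181.0 ((442.9531555175781, 146.18075561523438), (89.12977600097656, 19.27063751220703), 74.33389282226562)
```

View pics/s6.png

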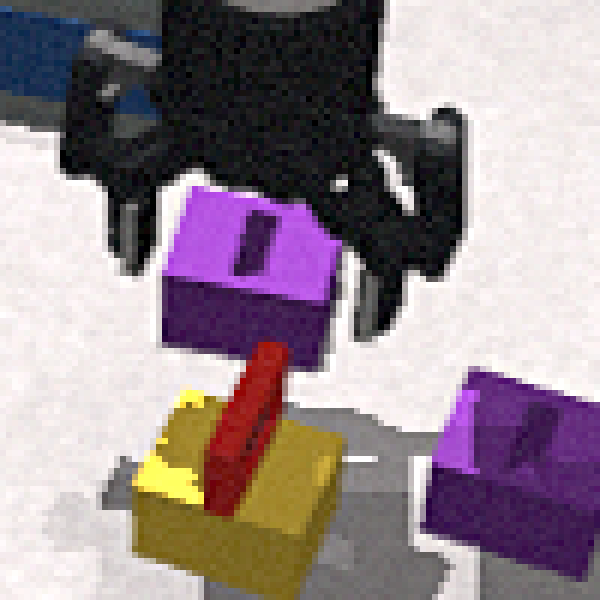

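The key hangs upright in the yellow stand (grip from (222,500) to (272,345) in the crop), and the gripper is clear above. I locate its thin axis before re-grasping.

```bash
python3 - <<'E'
from m import *
c=img("side")
a=onz(c,302.25,216.2,.084); b=onz(c,310.6,197.4,.084); m=(a+b)/2; print(a,b,m,np.linalg.norm(a-b))
P=np.array(env.observe()["position"]); print("along tool x mm",(m-P)[:2]@[np.cos(np.radians(-17)),np.sin(np.radians(-17))]*1e3,"along key y",(m-P)[:2]@[np.cos(np.radians(73)),np.sin(np.radians(73))]*1e3)
E
```

```text
[0.44976724 0.16415888 0.084     ] [0.43338585 0.10420239 0.084     ] [0.44157654 0.13418064 0.084     ] 0.062154086962665264
along tool x mm -4.893319011838288 along key y 3.1745451189668623
```

Call:
step_arm(
  increments=[
    {"x": 0, "y": 0, "z": 1.5, "wx": 0, "wy": 0, "wz": 0.004, "gripper": 4.5},
    {"x": 0, "y": 0, "z": 0, "wx": 0, "wy": 0, "wz": 0, "gripper": 4.5},
    {"x": 0, "y": 0, "z": 0, "wx": 0, "wy": 0, "wz": 0, "gripper": 4.5},
    {"x": 0, "y": 0, "z": 0, "wx": 0, "wy": 0, "wz": 0, "gripper": 4.5},
  ],
)

```text
time_s: 11.75
position: [0.4455, 0.1297, 0.2857]
tool_rot: [[0.955, -0.296, 0.001], [-0.296, -0.955, 0.0], [0.001, -0.0, -1.0]]
ft_force: [0.3, -0.4, -0.4]
grip_width: 0.0447
```

Call:
step_arm(
  increments=[
    {"x": -0.3, "y": 0, "z": 1.5, "wx": 0, "wy": 0, "wz": -0.003, "gripper": 4.5},
    {"x": 0, "y": 0, "z": 2, "wx": 0, "wy": 0, "wz": 0, "gripper": 4.5},
    {"x": 0, "y": 0, "z": 1.5, "wx": 0, "wy": 0, "wz": 0, "gripper": 4.5},
    {"x": 0, "y": 0, "z": 0.9, "wx": 0, "wy": 0, "wz": 0, "gripper": 4.5},
    {"x": 0, "y": 0, "z": 0.4, "wx": 0, "wy": 0, "wz": 0, "gripper": 4},
    {"x": 0, "y": 0, "z": 0, "wx": 0, "wy": 0, "wz": 0, "gripper": 3},
    {"x": 0, "y": 0, "z": 0, "wx": 0, "wy": 0, "wz": 0, "gripper": 2.4},
    {"x": 0, "y": 0, "z": 0, "wx": 0, "wy": 0, "wz": 0, "gripper": 2.1},
    {"x": 0, "y": 0, "z": 0, "wx": 0, "wy": 0, "wz": 0, "gripper": 2.1},
  ],
  newtons=30,
)

```text
time_s: 12.65
position: [0.4425, 0.1306, 0.2226]
tool_rot: [[0.956, -0.293, 0.001], [-0.293, -0.956, 0.0], [0.001, -0.0, -1.0]]
ft_force: [-0.3, 0.3, -0.6]
grip_width: 0.0207
```

```bash
python3 - <<'E'
from m import *
plan([.4455,.1306,.222],-17)
c=img("side");a=c[0][160:240,265:345]; b=cv2.convertScaleAbs(cv2.resize(a,(560,560),interpolation=cv2.INTER_NEAREST),alpha=1.8); cv2.imwrite("pics/s7.png",b)
E
```

```text
t 12.7 cur th -17.06 tilt [ 0.0008 -0.0003] dth 0.06 wz -0.0010 rad shift cm [ 0.28 -0.08  0.06] | pos [0.4425 0.1306 0.2226] q [  1.7  26.7 102.9  -0.   50.3  18.7] F [-0.3  0.3 -0.6] T [-0.03  0.04  0.04] w 0.0207
```

View pics/s7.png

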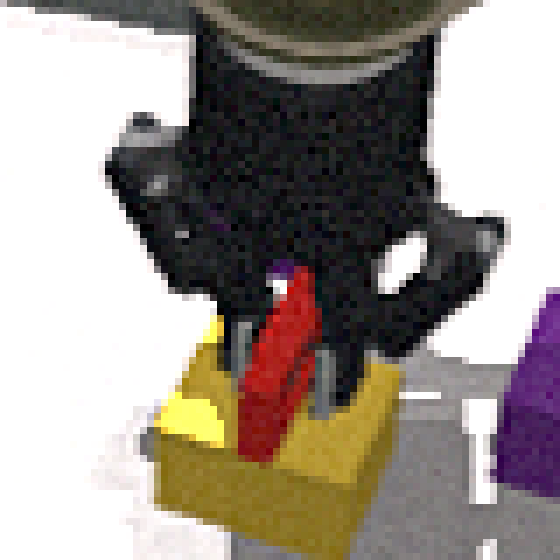

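The fingers sit evenly on both flat sides at 21 mm open with no force, so I close them.

Call:
step_arm(
  increments=[
    {"x": 0, "y": 0, "z": 0, "wx": 0, "wy": 0, "wz": 0, "gripper": 1.6},
    {"x": 0, "y": 0, "z": 0, "wx": 0, "wy": 0, "wz": 0, "gripper": 1.4},
    {"x": 0, "y": 0, "z": 0, "wx": 0, "wy": 0, "wz": 0, "gripper": 0.8},
    {"x": 0, "y": 0, "z": 0, "wx": 0, "wy": 0, "wz": 0, "gripper": 0.8},
    {"x": 0, "y": 0, "z": 0, "wx": 0, "wy": 0, "wz": 0, "gripper": 0.8},
  ],
  newtons=60,
)

```text
time_s: 13.2
position: [0.4432, 0.1304, 0.2227]
tool_rot: [[0.956, -0.293, 0.003], [-0.293, -0.956, -0.0], [0.003, -0.001, -1.0]]
ft_force: [4.5, -3.2, 3.2]
grip_width: 0.0133
```

Call:
step_arm(
  increments=[
    {"x": 0, "y": 0, "z": -0.3, "wx": 0, "wy": 0, "wz": 0, "gripper": 0.8},
    {"x": 0, "y": 0, "z": -1, "wx": 0, "wy": 0, "wz": 0, "gripper": 0.8},
    {"x": 0, "y": 0, "z": -1.5, "wx": 0, "wy": 0, "wz": 0, "gripper": 0.8},
    {"x": 0, "y": 0, "z": -2, "wx": 0, "wy": 0, "wz": 0, "gripper": 0.8},
    {"x": 0, "y": 0, "z": -3, "wx": 0, "wy": 0, "wz": 0, "gripper": 0.8},
    {"x": 0, "y": 0, "z": -3, "wx": 0, "wy": 0, "wz": 0, "gripper": 0.8},
    {"x": 0, "y": 0, "z": -2.2, "wx": 0, "wy": 0, "wz": 0, "gripper": 0.8},
    {"x": 0, "y": 0, "z": 0, "wx": 0, "wy": 0, "wz": -0.068, "gripper": 0.8},
    {"x": 0, "y": 0, "z": 0, "wx": 0, "wy": 0, "wz": -0.068, "gripper": 0.8},
    {"x": 0, "y": 0, "z": 0, "wx": 0, "wy": 0, "wz": 0, "gripper": 0.8},
    {"x": 0, "y": 0, "z": 0, "wx": 0, "wy": 0, "wz": 0, "gripper": 0.8},
  ],
)

```text
time_s: 14.3
position: [0.4422, 0.1307, 0.3517]
tool_rot: [[0.987, -0.163, -0.002], [-0.163, -0.987, 0.0], [-0.002, 0.0, -1.0]]
ft_force: [-0.5, -0.2, -0.3]
grip_width: 0.013
```

```bash
python3 - <<'E'
from m import *
plan([.5803,-.2183,.35],-9.24)
E
```

```text
t 14.3 cur th -9.36 tilt [-0.0019  0.0001] dth 0.12 wz -0.0022 rad shift cm [19.23 32.23  0.17] | pos [0.4422 0.1307 0.3517] q [ 1.7 15.9 92.9  0.  71.3 11.1] F [-0.5 -0.2 -0.3] T [-0.01  0.04 -0.04] w 0.0130
```

Call:
step_arm(
  increments=[
    {"x": 0, "y": 0, "z": -1.5, "wx": 0, "wy": 0, "wz": -0.002, "gripper": 0.8},
    {"x": 0, "y": 1, "z": -1.5, "wx": 0, "wy": 0, "wz": 0, "gripper": 0.8},
    {"x": 2, "y": 3.4, "z": 0, "wx": 0, "wy": 0, "wz": 0, "gripper": 0.8},
    {"x": 2, "y": 3.4, "z": 0, "wx": 0, "wy": 0, "wz": 0, "gripper": 0.8},
    {"x": 2, "y": 3.4, "z": 0, "wx": 0, "wy": 0, "wz": 0, "gripper": 0.8},
    {"x": 2, "y": 3.4, "z": 0, "wx": 0, "wy": 0, "wz": 0, "gripper": 0.8},
    {"x": 2, "y": 3.4, "z": 0, "wx": 0, "wy": 0, "wz": 0, "gripper": 0.8},
    {"x": 2, "y": 3.4, "z": 0, "wx": 0, "wy": 0, "wz": 0, "gripper": 0.8},
    {"x": 2, "y": 3.4, "z": 0, "wx": 0, "wy": 0, "wz": 0, "gripper": 0.8},
    {"x": 2, "y": 3.4, "z": 0, "wx": 0, "wy": 0, "wz": 0, "gripper": 0.8},
    {"x": 2, "y": 3.4, "z": 0, "wx": 0, "wy": 0, "wz": 0, "gripper": 0.8},
    {"x": 1, "y": 0.6, "z": 0, "wx": 0, "wy": 0, "wz": 0, "gripper": 0.8},
    {"x": 0, "y": 0, "z": 0, "wx": 0, "wy": 0, "wz": 0, "gripper": 0.8},
    {"x": 0, "y": 0, "z": 0, "wx": 0, "wy": 0, "wz": 0, "gripper": 0.8},
    {"x": 0, "y": 0, "z": 0, "wx": 0, "wy": 0, "wz": 0, "gripper": 0.8},
  ],
)

```text
time_s: 15.8
position: [0.5785, -0.2165, 0.3823]
tool_rot: [[0.987, -0.158, -0.001], [-0.158, -0.987, 0.0], [-0.001, -0.0, -1.0]]
ft_force: [0.1, 0.5, -1.2]
grip_width: 0.0136
```

```bash
python3 - <<'E'
from m import *
plan([.579,-.2185,.345],-9.24)
c=img("side");a=c[0][40:165,200:340]; b=cv2.convertScaleAbs(cv2.resize(a,None,fx=4.5,fy=4.5,interpolation=cv2.INTER_NEAREST),alpha=1.5); cv2.imwrite("pics/s8.png",b)
P=np.array(env.observe()["position"]);P[2]-=.2107; print("tip pred px4.5",(proj(c,P)-[200,40])*4.5,"lock",(proj(c,[.579,-.2185,.082])-[200,40])*4.5,"rim ctr",(proj(c,[.579,-.2185,.13])-[200,40])*4.5)
E
```

```text
t 15.8 cur th -9.12 tilt [-0.0006 -0.0004] dth -0.12 wz 0.0021 rad shift cm [0.08 0.19 3.73] | pos [ 0.5785 -0.2165  0.3823] q [-31.5  29.6  65.    0.   85.4 -22.4] F [ 0.1  0.5 -1.2] T [ 0.04 -0.01 -0.  ] w 0.0136
tip pred px4.5 [288.11216775 203.74342296] lock [291.33039216 324.08693196] rim ctr [289.49617125 260.31806601]
```

View pics/s8.png

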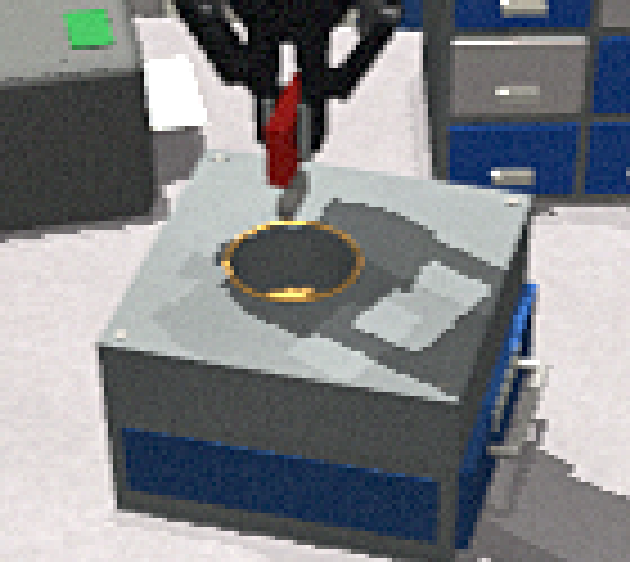

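The key is over the well: its bit is at (290,205), and the rim centre at (292,260) is within about 1 mm of the prediction. I descend to just above the brass.

Call:
step_arm(
  increments=[
    {"x": 0.08, "y": 0.19, "z": 1, "wx": 0, "wy": 0, "wz": 0.002, "gripper": 0.8},
    {"x": 0, "y": 0, "z": 2, "wx": 0, "wy": 0, "wz": 0, "gripper": 0.8},
    {"x": 0, "y": 0, "z": 2, "wx": 0, "wy": 0, "wz": 0, "gripper": 0.8},
    {"x": 0, "y": 0, "z": 2, "wx": 0, "wy": 0, "wz": 0, "gripper": 0.8},
    {"x": 0, "y": 0, "z": 1, "wx": 0, "wy": 0, "wz": 0, "gripper": 0.8},
    {"x": 0, "y": 0, "z": 0.5, "wx": 0, "wy": 0, "wz": 0, "gripper": 0.8},
    {"x": 0, "y": 0, "z": 0, "wx": 0, "wy": 0, "wz": 0, "gripper": 0.8},
    {"x": 0, "y": 0, "z": 0, "wx": 0, "wy": 0, "wz": 0, "gripper": 0.8},
    {"x": 0, "y": 0, "z": 0, "wx": 0, "wy": 0, "wz": 0, "gripper": 0.8},
  ],
)

```text
time_s: 16.75
position: [0.5794, -0.2195, 0.2981]
tool_rot: [[0.987, -0.161, 0.001], [-0.161, -0.987, -0.001], [0.002, 0.001, -1.0]]
ft_force: [1.3, 0.2, -1.9]
grip_width: 0.0133
```

```bash
python3 - <<'E'
from m import *
plan([.579,-.2185,.29],-9.24)
E
```

```text
t 16.8 cur th -9.26 tilt [0.0016 0.0007] dth 0.02 wz -0.0004 rad shift cm [-0.06 -0.1   0.81] | pos [ 0.5794 -0.2195  0.2981] q [-31.7  33.8  72.   -0.   74.2 -22.4] F [ 1.3  0.2 -1.9] T [-0.01 -0.03  0.03] w 0.0133
```

Call:
step_arm(
  increments=[
    {"x": -0.05, "y": -0.1, "z": 0.1, "wx": 0, "wy": 0, "wz": 0, "gripper": 0.8},
    {"x": 0, "y": 0, "z": 0.2, "wx": 0, "wy": 0, "wz": 0, "gripper": 0.8},
    {"x": 0, "y": 0, "z": 0.2, "wx": 0, "wy": 0, "wz": 0, "gripper": 0.8},
    {"x": 0, "y": 0, "z": 0.15, "wx": 0, "wy": 0, "wz": 0, "gripper": 0.8},
    {"x": 0, "y": 0, "z": 0, "wx": 0, "wy": 0, "wz": 0, "gripper": 0.8},
  ],
)

```text
time_s: 17.25
position: [0.579, -0.2184, 0.2907]
tool_rot: [[0.987, -0.161, -0.0], [-0.161, -0.987, 0.0], [-0.0, -0.0, -1.0]]
ft_force: [-0.9, 0.8, 0.4]
grip_width: 0.0132
```

Call:
step_arm(
  increments=[
    {"x": 0, "y": 0, "z": 0.15, "wx": 0, "wy": 0, "wz": 0, "gripper": 0.8},
    {"x": 0, "y": 0, "z": 0, "wx": 0, "wy": 0, "wz": 0, "gripper": 0.8},
    {"x": 0, "y": 0, "z": 0, "wx": 0, "wy": 0, "wz": 0, "gripper": 0.8},
  ],
)

```text
time_s: 17.55
position: [0.579, -0.2185, 0.2893]
tool_rot: [[0.987, -0.161, 0.0], [-0.161, -0.987, -0.0], [0.0, 0.0, -1.0]]
ft_force: [-1.8, 0.7, 0.4]
grip_width: 0.0129
```

```bash
python3 - <<'E'
from m import *
plan([.579,-.2185,.2677],-9.24)
E
```

```text
t 17.6 cur th -9.26 tilt [0.0001 0.0002] dth 0.02 wz -0.0004 rad shift cm [-0.    0.    2.16] | pos [ 0.579  -0.2185  0.2893] q [-31.6  34.2  72.7  -0.   73.  -22.4] F [-1.8  0.7  0.4] T [-0.06  0.11  0.01] w 0.0129
```

The tip is 3 mm into the mouth and only the plunger's roughly 2 N is felt. I continue down.

Call:
step_arm(
  increments=[
    {"x": 0, "y": 0, "z": 0.2, "wx": 0, "wy": 0, "wz": 0, "gripper": 0.8},
    {"x": 0, "y": 0, "z": 0.2, "wx": 0, "wy": 0, "wz": 0, "gripper": 0.8},
    {"x": 0, "y": 0, "z": 0.2, "wx": 0, "wy": 0, "wz": 0, "gripper": 0.8},
    {"x": 0, "y": 0, "z": 0, "wx": 0, "wy": 0, "wz": 0, "gripper": 0.8},
  ],
)

```text
time_s: 17.95
position: [0.5791, -0.2186, 0.2831]
tool_rot: [[0.987, -0.161, 0.0], [-0.161, -0.987, -0.0], [0.0, 0.0, -1.0]]
ft_force: [-0.1, -1.7, 1.5]
grip_width: 0.0131
```

Call:
step_arm(
  increments=[
    {"x": 0, "y": 0, "z": 0.25, "wx": 0, "wy": 0, "wz": 0, "gripper": 0.8},
    {"x": 0, "y": 0, "z": 0.25, "wx": 0, "wy": 0, "wz": 0, "gripper": 0.8},
    {"x": 0, "y": 0, "z": 0.25, "wx": 0, "wy": 0, "wz": 0, "gripper": 0.8},
    {"x": 0, "y": 0, "z": 0.2, "wx": 0, "wy": 0, "wz": 0, "gripper": 0.8},
    {"x": 0, "y": 0, "z": 0, "wx": 0, "wy": 0, "wz": 0, "gripper": 0.8},
  ],
)

```text
time_s: 18.45
position: [0.5791, -0.2185, 0.2735]
tool_rot: [[0.987, -0.161, 0.0], [-0.161, -0.987, -0.0], [0.0, 0.0, -1.0]]
ft_force: [1.7, -2.1, 1.1]
grip_width: 0.0132
```

```bash
python3 - <<'E'
from m import *
plan([.579,-.2185,.2677],-9.24)
E
```

```text
t 18.4 cur th -9.27 tilt [0.0003 0.0002] dth 0.03 wz -0.0004 rad shift cm [-0.01 -0.    0.58] | pos [ 0.5791 -0.2185  0.2735] q [-31.6  35.2  73.8  -0.   71.  -22.4] F [ 1.7 -2.1  1.1] T [-0.55 -0.12 -0.02] w 0.0132
```

Call:
step_arm(
  increments=[
    {"x": 0, "y": 0, "z": 0.2, "wx": 0, "wy": 0, "wz": 0, "gripper": 0.8},
    {"x": 0, "y": 0, "z": 0.2, "wx": 0, "wy": 0, "wz": 0, "gripper": 0.8},
    {"x": 0, "y": 0, "z": 0.1, "wx": 0, "wy": 0, "wz": 0, "gripper": 0.8},
    {"x": 0, "y": 0, "z": 0, "wx": 0, "wy": 0, "wz": 0, "gripper": 0.8},
  ],
)

```text
time_s: 18.85
position: [0.5791, -0.2185, 0.2686]
tool_rot: [[0.987, -0.161, 0.0], [-0.161, -0.987, -0.0], [0.0, 0.0, -1.0]]
ft_force: [0.1, -2.3, 4.0]
grip_width: 0.013
```

Call:
step_arm(
  increments=[
    {"x": 0, "y": 0, "z": 0.1, "wx": 0, "wy": 0, "wz": 0, "gripper": 0.8},
    {"x": 0, "y": 0, "z": 0, "wx": 0, "wy": 0, "wz": 0, "gripper": 0.8},
    {"x": 0, "y": 0, "z": 0, "wx": 0, "wy": 0, "wz": 0, "gripper": 0.8},
  ],
)

```text
time_s: 19.15
position: [0.5791, -0.2185, 0.2678]
tool_rot: [[0.987, -0.161, 0.0], [-0.161, -0.987, -0.0], [0.0, 0.0, -1.0]]
ft_force: [0.8, -2.6, 4.3]
grip_width: 0.0133
```

```bash
python3 - <<'E'
from m import *
plan([.579,-.2185,.2677],-9.24)
E
```

```text
t 19.1 cur th -9.27 tilt [0.0003 0.0002] dth 0.03 wz -0.0005 rad shift cm [-0.01 -0.    0.01] | pos [ 0.5791 -0.2185  0.2678] q [-31.6  35.5  74.2  -0.   70.3 -22.3] F [ 0.8 -2.6  4.3] T [-0.61 -0.21  0.02] w 0.0133
```

Call:
step_arm(
  increments=[
    {"x": 0, "y": 0.08, "z": 0, "wx": 0, "wy": 0, "wz": 0, "gripper": 0.8},
    {"x": 0, "y": 0, "z": 0.05, "wx": 0, "wy": 0, "wz": 0, "gripper": 0.8},
    {"x": 0, "y": 0, "z": 0, "wx": 0, "wy": 0, "wz": 0, "gripper": 0.8},
    {"x": 0, "y": 0, "z": 0, "wx": 0, "wy": 0, "wz": 0, "gripper": 0.8},
  ],
  newtons=90,
)

```text
time_s: 19.55
position: [0.579, -0.2188, 0.2677]
tool_rot: [[0.987, -0.161, 0.001], [-0.161, -0.987, 0.001], [0.001, -0.001, -1.0]]
ft_force: [1.1, 0.4, 8.1]
grip_width: 0.0128
```

```bash
python3 - <<'E'
from m import *
plan([.579,-.2185,.2677],-9.24)
E
```

```text
t 19.6 cur th -9.25 tilt [ 0.0006 -0.0008] dth 0.01 wz -0.0002 rad shift cm [-0.   -0.03  0.  ] | pos [ 0.579  -0.2188  0.2677] q [-31.7  35.5  74.2   0.1  70.3 -22.4] F [1.1 0.4 8.1] T [ 0.08 -0.14 -0.01] w 0.0128
```

It is bottomed at home (8 N up, sideways forces near zero). I start the clockwise turn.

Call:
step_arm(
  increments=[
    {"x": 0, "y": 0, "z": 0, "wx": 0, "wy": 0, "wz": 0.05, "gripper": 0.8},
    {"x": 0, "y": 0, "z": 0, "wx": 0, "wy": 0, "wz": 0.05, "gripper": 0.8},
    {"x": 0, "y": 0, "z": 0, "wx": 0, "wy": 0, "wz": 0.05, "gripper": 0.8},
    {"x": 0, "y": 0, "z": 0, "wx": 0, "wy": 0, "wz": 0.05, "gripper": 0.8},
    {"x": 0, "y": 0, "z": 0, "wx": 0, "wy": 0, "wz": 0.05, "gripper": 0.8},
    {"x": 0, "y": 0, "z": 0, "wx": 0, "wy": 0, "wz": 0, "gripper": 0.8},
  ],
)

```text
time_s: 20.15
position: [0.5793, -0.219, 0.2677]
tool_rot: [[0.916, -0.401, 0.002], [-0.401, -0.916, 0.0], [0.002, -0.001, -1.0]]
ft_force: [3.2, -1.7, 5.5]
grip_width: 0.013
```

```bash
python3 - <<'E'
from m import *
plan([.579,-.2188,.2677],-9.24)
E
```

```text
t 20.1 cur th -23.65 tilt [ 0.002 -0.001] dth 14.41 wz -0.2516 rad shift cm [-0.04 -0.01  0.  ] | pos [ 0.5793 -0.219   0.2677] q [-31.7  35.6  74.1   0.1  70.2  -8. ] F [ 3.2 -1.7  5.5] T [-0.07 -0.73  0.07] w 0.0130
```

Call:
step_arm(
  increments=[
    {"x": 0, "y": 0, "z": 0, "wx": 0, "wy": 0, "wz": 0.07, "gripper": 0.8},
    {"x": 0, "y": 0, "z": 0, "wx": 0, "wy": 0, "wz": 0.07, "gripper": 0.8},
    {"x": 0, "y": 0, "z": 0, "wx": 0, "wy": 0, "wz": 0.07, "gripper": 0.8},
    {"x": 0, "y": 0, "z": 0, "wx": 0, "wy": 0, "wz": 0.07, "gripper": 0.8},
    {"x": 0, "y": 0, "z": 0, "wx": 0, "wy": 0, "wz": 0.07, "gripper": 0.8},
    {"x": 0, "y": 0, "z": 0, "wx": 0, "wy": 0, "wz": 0.07, "gripper": 0.8},
    {"x": 0, "y": 0, "z": 0, "wx": 0, "wy": 0, "wz": 0, "gripper": 0.8},
  ],
)

```text
time_s: 20.85
position: [0.5797, -0.2192, 0.2678]
tool_rot: [[0.672, -0.74, 0.004], [-0.74, -0.672, -0.001], [0.003, -0.002, -1.0]]
ft_force: [5.0, -1.2, 4.0]
grip_width: 0.0129
```

```bash
python3 - <<'E'
from m import *
plan([.579,-.2188,.2677],-9.24)
E
```

```text
t 20.9 cur th -47.76 tilt [ 0.0033 -0.0025] dth 38.52 wz -0.6723 rad shift cm [-0.07 -0.03  0.01] | pos [ 0.5797 -0.2192  0.2678] q [-31.7  35.6  74.1   0.1  70.1  16.1] F [ 5.  -1.2  4. ] T [-0.29 -1.21  0.08] w 0.0129
```

Call:
step_arm(
  increments=[
    {"x": 0.05, "y": -0.06, "z": 0, "wx": 0, "wy": 0, "wz": 0, "gripper": 0.8},
    {"x": 0, "y": 0, "z": 0, "wx": 0, "wy": 0, "wz": 0.07, "gripper": 0.8},
    {"x": 0, "y": 0, "z": 0, "wx": 0, "wy": 0, "wz": 0.07, "gripper": 0.8},
    {"x": 0, "y": 0, "z": 0, "wx": 0, "wy": 0, "wz": 0.07, "gripper": 0.8},
    {"x": 0, "y": 0, "z": 0, "wx": 0, "wy": 0, "wz": 0.07, "gripper": 0.8},
    {"x": 0, "y": 0, "z": 0, "wx": 0, "wy": 0, "wz": 0.07, "gripper": 0.8},
    {"x": 0, "y": 0, "z": 0, "wx": 0, "wy": 0, "wz": 0.07, "gripper": 0.8},
    {"x": 0, "y": 0, "z": 0, "wx": 0, "wy": 0, "wz": 0.05, "gripper": 0.8},
    {"x": 0, "y": 0, "z": 0, "wx": 0, "wy": 0, "wz": 0, "gripper": 0.8},
    {"x": 0, "y": 0, "z": 0, "wx": 0, "wy": 0, "wz": 0, "gripper": 0.8},
  ],
)

```text
time_s: 21.85
position: [0.5803, -0.2194, 0.2678]
tool_rot: [[0.266, -0.964, 0.003], [-0.964, -0.266, -0.001], [0.002, -0.003, -1.0]]
ft_force: [5.6, -2.4, 4.3]
grip_width: 0.0127
```

```bash
python3 - <<'E'
from m import *
plan([.579,-.2188,.2677],-9.24)
for n in("side","top"):
    c=img(n); cv2.imwrite(f"pics/d_{n}.png",c[0])
    i=cv2.resize(cv2.imread(f"pics/{n}0.png"),(560,420)); print(n,[np.round((proj(c,[.579-.128*np.cos(np.radians(9.24))-.02,-.2185+.128*.16,z])),0) for z in (.02,.06)])
a=cv2.imread("pics/d_side.png")[60:180,200:360]; i=cv2.resize(cv2.imread("pics/side0.png"),(560,420))[60:180,200:360]
B=lambda x:((x[...,0]>90)&(x[...,0].astype(int)>x[...,2]+50)).sum(); print("blue px before/after",B(i[:,80:]),B(a[:,80:]))
E
```

```text
t 21.9 cur th -74.58 tilt [ 0.0022 -0.0028] dth 65.34 wz -1.1404 rad shift cm [-0.13 -0.04  0.01] | pos [ 0.5803 -0.2194  0.2678] q [-31.6  35.6  74.    0.   70.2  42.9] F [ 5.6 -2.4  4.3] T [-0.62 -0.96  0.02] w 0.0127
side [array([314., 137.]), array([315., 126.])]
top [array([412., 256.]), array([418., 257.])]
blue px before/after 94 182
```

The drawer's blue area has grown (94 to 182 px). I relieve the side force, open to 28 mm and rise out.

Call:
step_arm(
  increments=[
    {"x": 0.02, "y": -0.07, "z": 0, "wx": 0, "wy": 0, "wz": 0, "gripper": 0.8},
    {"x": 0, "y": 0, "z": 0, "wx": 0, "wy": 0, "wz": 0, "gripper": 1.5},
    {"x": 0, "y": 0, "z": 0, "wx": 0, "wy": 0, "wz": 0, "gripper": 2.2},
    {"x": 0, "y": 0, "z": 0, "wx": 0, "wy": 0, "wz": 0, "gripper": 2.6},
    {"x": 0, "y": 0, "z": 0, "wx": 0, "wy": 0, "wz": 0, "gripper": 2.6},
    {"x": 0, "y": 0, "z": 0, "wx": 0, "wy": 0, "wz": 0, "gripper": 2.6},
  ],
  newtons=30,
)

```text
time_s: 22.55
position: [0.5803, -0.2191, 0.2669]
tool_rot: [[0.266, -0.964, -0.001], [-0.964, -0.266, 0.001], [-0.001, 0.001, -1.0]]
ft_force: [0.2, -0.3, -0.2]
grip_width: 0.0262
```

Call:
step_arm(
  increments=[
    {"x": 0, "y": 0, "z": -0.5, "wx": 0, "wy": 0, "wz": 0, "gripper": 2.6},
    {"x": 0, "y": 0, "z": -1, "wx": 0, "wy": 0, "wz": 0, "gripper": 2.6},
    {"x": 0, "y": 0, "z": -2, "wx": 0, "wy": 0, "wz": 0, "gripper": 2.6},
    {"x": 0, "y": 0, "z": -3, "wx": 0, "wy": 0, "wz": 0, "gripper": 2.6},
    {"x": 0, "y": 0, "z": -4, "wx": 0, "wy": 0, "wz": 0, "gripper": 2.6},
    {"x": 0, "y": -3, "z": -4, "wx": 0, "wy": 0, "wz": 0, "gripper": 2.6},
    {"x": 0, "y": 4, "z": 0, "wx": 0, "wy": 0, "wz": 0, "gripper": 2.6},
    {"x": 0, "y": 4, "z": 0, "wx": 0, "wy": 0, "wz": 0, "gripper": 2.6},
    {"x": 0, "y": 4, "z": 0, "wx": 0, "wy": 0, "wz": 0, "gripper": 2.6},
    {"x": 0, "y": 4, "z": 0, "wx": 0, "wy": 0, "wz": 0, "gripper": 2.6},
    {"x": 0, "y": 4, "z": 0, "wx": 0, "wy": 0, "wz": 0, "gripper": 2.6},
    {"x": 0, "y": 0, "z": 0, "wx": 0, "wy": 0, "wz": 0, "gripper": 2.6},
    {"x": 0, "y": 0, "z": 0, "wx": 0, "wy": 0, "wz": 0, "gripper": 2.6},
    {"x": 0, "y": 0, "z": 0, "wx": 0, "wy": 0, "wz": 0, "gripper": 2.6},
  ],
)

```text
time_s: 23.95
position: [0.4171, -0.2642, 0.4127]
tool_rot: [[0.266, -0.964, 0.001], [-0.964, -0.266, -0.001], [0.001, -0.001, -1.0]]
ft_force: [-1.1, 0.8, 0.3]
grip_width: 0.0258
```

```bash
python3 - <<'E'
from m import *
plan([.579,-.2188,.2677],-9.24)
c=img("top"); d=img("side")
a=cv2.resize(c[0][110:290,350:530],(400,400)); b=cv2.resize(d[0][60:180,200:320],(400,400)); 
t=cv2.resize(cv2.resize(d[0][150:400,110:420],None,fx=1,fy=1),(248,200)); t2=cv2.resize(c[0][90:370,60:350],(207,200))
o=np.zeros((600,800,3),np.uint8); o[:400,:400]=a;o[:400,400:]=b;o[400:,:248]=t;o[400:,260:467]=t2
cv2.imwrite("pics/f.png",o)
E
```

```text
t 23.9 cur th -74.55 tilt [ 0.0008 -0.0007] dth 65.31 wz -1.1399 rad shift cm [15.25 -7.08 14.5 ] | pos [ 0.4171 -0.2642  0.4127] q [-46.1  15.8  82.1   0.   82.1  28.4] F [-1.1  0.8  0.3] T [-0.02  0.01 -0.02] w 0.0258
```

View pics/f.png

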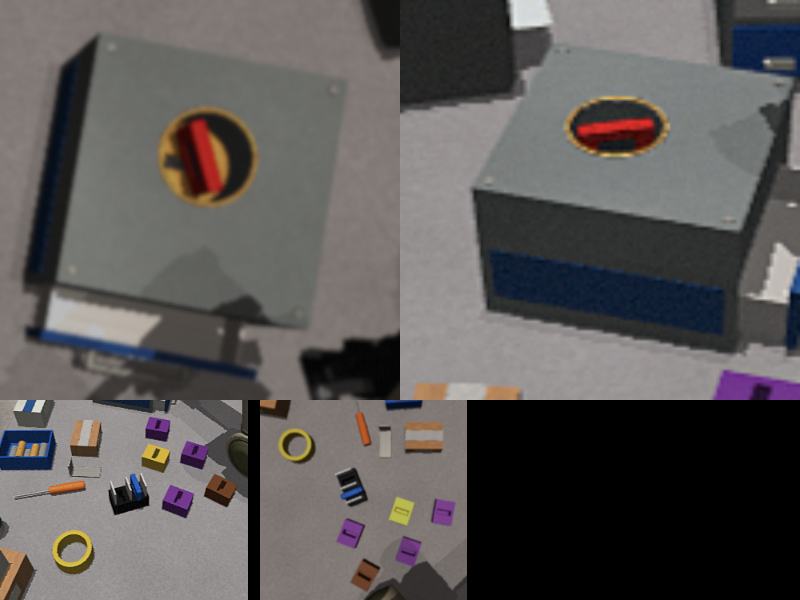

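The last picture shows the red key turned in the lock at (200,157) and the drawer ajar below the cabinet's front, around (150,340). The blue key is still in its rack, the bystanders are in place and the gripper is clear. I hand in.

```bash
python3 -c "
from rig import env
print(env.close_job())"
```

```text
the job is handed in; nothing more can be done
None
```

The job is done and handed in at about 24 s on the robot's clock; the hand-in gave no verdict.

- **What I did:** I took the red key from the rack by its grip's edges and hung it upright in the yellow stand. I let go and took it again by its flat sides. Then I pushed it home in the lock until it bottomed at about 8 N, turned it clockwise about 1.14 rad, released it and withdrew.
- **Last checks:** The final pictures show the red key turned in the lock and the drawer standing ajar. The blue key is still in its rack, the bystanders look unmoved, and the gripper is clear with no contact force.
- **What disagreed:** The two cameras differed by 2–3 mm on the stand's slot. I settled this by comparing within one view and by feel, and both insertions went in cleanly. The first correction over the rack overshot by 4 mm because the arm was still settling; I put it right before gripping. The side force while turning was 5–6 N.
- **Not measured:** I judged the drawer opening and the bystander positions by eye, not by measurement.

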